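# Tip the parts tote to its spout corner and hold it

### The job

Take the grey parts tote by its carrying bar, lift it level and well clear of the bench, then tip it so that its pour-spout corner is the lowest and all three loose parts in it slide together into that corner. Spill nothing and leave the other things on the bench where they are. Finish still holding the tote in the air, still, tilted about 35 degrees towards the spout corner with both of its spout-side edges sloping down, the parts gathered there ready to be picked: do not level it, put it down or let go.

Things in the scene. Friction and masses are not known exactly. Their poses are not given: they have to be found in the camera images.
- tote_bar (a point): Centre of the tote's carrying bar: rigid flat black bar, 14 mm thick (tote y), 24 mm high, 212 mm long (tote x), on a steel upright at each end. It lies 75 mm above the middle of the tote's underside; axes are the tote's own (x along the bar, y across, z up). The bar's lower edge is 59 mm above the tote floor, well above the parts. Tote with parts weighs 0.35 to 0.7 kg
- tote: Open grey parts tote, loose, 210 (its x) by 160 mm (its y), floor 4 mm, walls 5 mm thick, 42 mm high. Origin: centre of its underside. At its +x, +y corner is a pour spout: walls cut down to 28 mm over 34 mm, a chute 34 mm wide juts out some 25 mm; the other corners are plain. Smooth inside: parts start to slide at 8 to 13 degrees of tilt and run along a wall into the corner by 30
- tote_corner (a point): Inner corner of the tote at the spout, on the tote floor: at +100 mm x, +75 mm y, +4 mm z of the tote's origin
- tote_foot (a point): Outer bottom corner of the tote under the spout: at +105 mm x, +80 mm y, 0 mm z of the tote's origin
- part_sink: Black finned heat sink lying loose in the tote, 30 x 40 x 22 mm. Origin: centre of its underside
- part_knob: Black round knob lying loose in the tote, 30 mm across, 17 mm high. Origin: centre of its underside
- part_collar: Silver round knob lying loose in the tote, 28 mm across, 20 mm high. Origin: centre of its underside
- roll: Bystander on the bench: ring of masking tape lying flat, 103 mm across, 25 mm high. Origin under its centre
- cap_a: Bystander on the bench: upright black capacitor can, 26 mm across, 35 mm high. Origin under its centre
- cap_b: Bystander on the bench: upright black capacitor can, the same. Origin under its centre
- cap_c: Bystander on the bench: upright black capacitor can, the same. Origin under its centre
- sink: Bystander on the bench: black finned heat sink standing outside the tote, 30 x 40 x 22 mm. Origin under its centre
Mind the look-alikes: they are no part of the job. Leave any orange look-alike of the part_sink alone.

How it is judged:
By the outcome, as a careful person would: the job done as asked, in the order asked, and still so for the second after the job is handed in, while the arm keeps its last pose, push and grip.
It also fails if it takes over 32 s, if anything falls off the work surface, if the arm or the gripper's body presses on something with over 40 N, if the wrist force passes 120 N, or if a joint passes its speed limit or range.

### The arm

A 7-joint arm with a two-finger parallel gripper is mounted at the origin on a cart in front of the work surface, level with it; the furniture and walls round the work are solid. World frame = base frame: x ahead of the robot, y to its left, z up, the work surface at z = 0. Lengths are in m, angles in rad, forces in N, time in s.
With the tool pointing down it reaches from about 0.425 to 0.925 m from the base axis. Payload 6.8 kg.
Tool frame: the origin (TCP) lies on the centre line of the jaws, within the pads' length; the fingertips stand 8 mm ahead of it and the grasp point (between the pads) lies 11 mm behind it; z points along the fingers, y is the direction in which the jaws open and shut (so a half turn about z gives the same grasp; the last joint's range is limited). The gripper opens to 85 mm and grips with 20 to 120 N. Pads are 22 mm wide; open, the fingers measure 114 mm over their backs; the gripper's body (76 mm by 85 mm) begins 54 mm behind the grasp point. The pads swing forward as they close: fully open they stand 13 mm farther back than shut.
Start: joints at [-1.397, 0.477, 0.022, 1.555, -0.011, 1.109, -0.083], TCP at [0.188, 0.648, 0.239] pointing down, gripper open.
Joint ranges: [-2.96, 2.96], [-0.34, 2.1], [-1.41, 1.46], [0.24, 2.44], [-1.37, 4.51], [0.17, 1.92], [-2.96, 2.96]. Speed limits (rad/s): [2.39, 2.39, 3.14, 3.14, 3.14, 3.14, 3.14].

### API

Orientations are given as a unit quaternion [x, y, z, w].
In Python, from bench import ctrl gives the robot as it stands.
- The arm moves only by the tool move_arm, never from a script. Its argument "deltas" is a list of rows, each a list of 7 numbers: the turn, a rotation vector about the tool's x, y, z in rad, then the shift along the tool's x, y, z in cm, then the finger opening in cm, from 0 to 8.54. A call has 1 to 10 rows; each row shifts and turns the commanded pose from where the row before left it, along the tool's axes as they then stand; what a row does not reach is not made up. A row lasts 1/12 s, in which the tool goes at most 41.7 mm and 7.16 degrees, less where a joint would pass 70% of its speed; a pose out of reach is approached as far as the arm can. A call is refused whole if a number of a shift passes 4.17 or a number of a turn 0.125, either way. A call with a gripper value outside its range is refused whole. The fingers move at their own pace and stop on an object; "force" is the grip in N (left out, the last holds). Time passes only in rows, so rows that do not move let the fingers close. It gives the time, the measured TCP pose, the force and the opening at its end, in the units of the state.
- ctrl.state(): the state, without advancing time (a new reading comes with each control period).
- ctrl.get_image(name): name is "side" or "top"; returns a dict with "color" (420x560x3 uint8, blue, green, red), "range_z" (420x560 float32, m along the optical axis (not along the pixel's ray), 0 where there is no reading), "vfov" (degrees; the focal length in pixels is half the picture's height over the tangent of half this angle, whatever the lens; pixels are square), "cx", "cy" (the principal point, pixels), "R" (3x3) and "t" (3): a world point X has camera coordinates R X + t. Camera axes: x right, y down, z forward; pixel columns grow to the right and rows downward; lengths in m; the calibration is good to about 2 mm. A picture is of the moment at which its call begins.
- ctrl.close_job(): hands the job in, once; it reports no verdict.
The state is a dict: "time_s": time; "joints": joint angles; "dq": joint speeds; "joint_torque": joint torques, N m; "position": TCP position; "orientation": TCP orientation; "ft_force": force on the tool from outside, world axes, zero at the start; "wrist_torque": the same for the moment, N m; "grip_width": finger opening in m.
Only numpy, scipy, OpenCV 4.12 (cv2) and the standard library are available. Lean on these libraries where they do the work, as an engineer would, in place of code of your own. Each camera call takes 0.05 s, during which the arm holds its last target.

## Working session

There is one attempt and no reset: what is moved stays moved. The work goes in short steps, Python scripts to look and compute and a tool call to move; the robot and the scene stay as the last step left them, time stands still between calls to the robot, and variables do not carry over. Pictures are saved under pics/ and viewed, and the job is handed in when it is done.

Besides the shell and the picture viewer there is one more tool, called after "Call:" as name([rows], argument=value, ...), one row to a line, values as JSON. move_arm: Moves the arm, as the interface text tells. Its arguments: {"type":"object","properties":{"deltas":{"type":"array"},"force":{"type":"number"}},"required":["deltas"]}

```bash
mkdir -p pics; ls; cat > h.py <<'E'
from bench import ctrl
import numpy as np, cv2
def grab(n,tag):
    d=ctrl.get_image(n); cv2.imwrite(f'pics/{tag}_{n}.png',d['color']); np.savez(f'{tag}_{n}.npz',**d); return d
def f(d): return d['color'].shape[0]/2/np.tan(np.radians(float(d['vfov']))/2)
def cloud(d):
    z=d['range_z']; h,w=z.shape; v,u=np.mgrid[:h,:w]; F=f(d)
    P=np.stack([(u-float(d['cx']))/F*z,(v-float(d['cy']))/F*z,z],-1)
    return (P-np.array(d['t']))@np.array(d['R'])
def proj(d,X):
    c=np.atleast_2d(X)@np.array(d['R']).T+np.array(d['t']); return c[:,:2]/c[:,2:]*f(d)+[float(d['cx']),float(d['cy'])]
E
python3 - <<'E'
from h import *
for n in('top','side'):
    d=grab(n,'a'); print(n,d['vfov'],d['cx'],d['cy'],np.round(-np.array(d['R']).T@d['t'],3))
print(ctrl.state())
E
```

```text
pics
top 43.18515349911652 284.54741887810155 209.1292188111926 [0.389 0.037 1.081]
side 52.49946402058551 282.8271300863046 210.74432334981424 [ 0.081 -0.806  0.598]
{'time_s': 0.1, 'joints': array([-1.39713315,  0.47766545,  0.02236282,  1.55634531, -0.01147948,
        1.10930907, -0.08308513]), 'dq': array([ 0.00192274, -0.00052904,  0.00050596, -0.00280754,  0.00147349,
       -0.00066496,  0.00046624]), 'joint_torque': array([ 3.99740209e-03, -5.97762895e+01,  1.61337800e+00, -2.81953561e+01,
        1.27748805e-02,  5.09120160e-03,  1.49212082e-05]), 'position': array([0.18756671, 0.64787756, 0.23846126]), 'orientation': array([ 1.40403004e-01,  9.90094115e-01, -7.98293921e-04, -4.15315954e-05]), 'ft_force': array([-0.42917822,  0.71447449, -0.77634081]), 'wrist_torque': array([-0.00409333, -0.00816634, -0.02094314]), 'grip_width': 0.08557729673069979}
```

View pics/a_top.png

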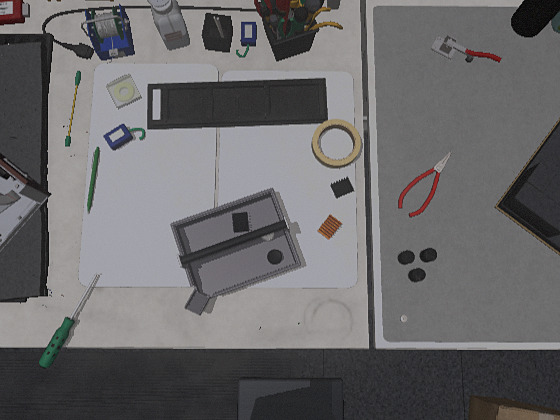

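View pics/a_side.png

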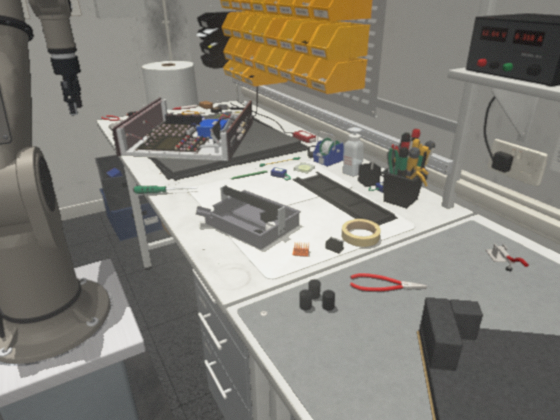

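```bash
python3 - <<'E'
from h import *
d=np.load('a_top.npz'); P=cloud(d); c=d['color']
cv2.imwrite('pics/crop1.png',cv2.resize(c[180:325,160:350],None,fx=4,fy=4,interpolation=cv2.INTER_CUBIC))
for uv in [(120,250),(300,350),(200,300),(240,222),(275,257),(235,245),(267,238),(343,187),(330,226),(336,143),(405,257)]: print(uv,np.round(P[uv[1],uv[0]],4))
# bar points: dark, z 0.06-.085
for tag in('top','side'):
    d=np.load(f'a_{tag}.npz');P=cloud(d)
    m=(abs(P[...,0]-.42)<.25)&(abs(P[...,1]-.05)<.25)&(P[...,2]>.062)&(P[...,2]<.1)
    n,l,s,ce=cv2.connectedComponentsWithStats(m.astype('uint8'))
    for i in range(1,n):
        if s[i,4]>40:
            Q=P[l==i]; (cx,cy),wh,an=cv2.minAreaRect(Q[:,:2].astype('float32')); print(tag,s[i],np.round([cx,cy,*wh,an],4),np.percentile(Q[:,2],[5,50,95]).round(4))
            X=cv2.boxPoints(((cx,cy),wh,an)); print(X.round(4).tolist())
E
```

```text
(120, 250) [ 0.5135  0.3655 -0.0027]
(300, 350) [ 0.2568 -0.0353 -0.9009]
(200, 300) [0.4125 0.1932 0.0334]
(240, 222) [0.5685 0.1193 0.0227]
(275, 257) [0.4979 0.0481 0.0236]
(235, 245) [0.5147 0.1236 0.0787]
(267, 238) [0.5357 0.0643 0.0262]
(343, 187) [ 0.6475 -0.0929  0.0015]
(330, 226) [ 0.5614 -0.0627  0.022 ]
(336, 143) [ 0.7436 -0.0796  0.0017]
(405, 257) [ 0.4982 -0.2096  0.0331]
top [ 177  216  113   53 1021] [ 0.5206  0.1267  0.0263  0.2167 20.1959] [0.0725 0.0868 0.0904]
[[0.4708000123500824, 0.22390000522136688], [0.5455999970436096, 0.020500000566244125], [0.5702999830245972, 0.029600000008940697], [0.49549999833106995, 0.2328999936580658]]
side [220 184  65  35 638] [ 0.5199  0.1261  0.0276  0.2208 20.4787] [0.0667 0.0804 0.0891]
[[0.4683000147342682, 0.22460000216960907], [0.5455999970436096, 0.017799999564886093], [0.571399986743927, 0.027499999850988388], [0.4941999912261963, 0.23430000245571136]]
```

View pics/crop1.png

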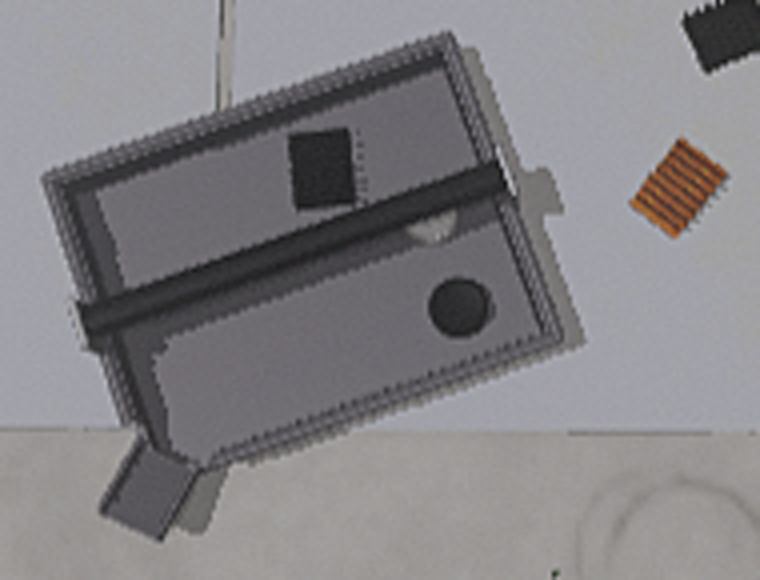

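```bash
python3 - <<'E'
from h import *
for tag in('top','side'):
    d=np.load(f'a_{tag}.npz');P=cloud(d).reshape(-1,3); P=P[(d['range_z']>0).ravel()]
    print(tag)
    for x in np.arange(.1,.9,.1):
        r=[]
        for y in np.arange(.7,-.3,-.1):
            q=P[(abs(P[:,0]-x)<.05)&(abs(P[:,1]-y)<.05)]; r.append(round(float(np.percentile(q[:,2],99.5)),2) if len(q)>5 else None)
        print(round(x,1),r)
# refine bar: dark pixels in top image with top-surface z, line fit
d=np.load('a_top.npz');P=cloud(d)
g=d['color'].max(-1)
u=np.array([-.345,.938]); v=np.array([-.938,-.345])
m=(P[...,2]>.08)&(P[...,2]<.1)
Q=P[m]; rel=Q[:,:2]-[.5203,.1265]; s=rel@u; t=rel@v
print('s',np.percentile(s,[0,1,99,100]),'t',np.percentile(t,[2,50,98]),'z',np.percentile(Q[:,2],[10,50,90]))
print('slope',np.polyfit(s,t,1))
m=(P[...,2]>.035)&(P[...,2]<.05); Q=P[m]; rel=Q[:,:2]-[.5203,.1265]; s=rel@u; t=rel@v
k=(abs(s)<.15)&(abs(t)<.12); print('rim',np.percentile(s[k],[1,99]),np.percentile(t[k],[1,99]),k.sum())
# image-only triangulation of bar ends drawn on the side image
S=np.load('a_side.npz'); im=S['color'].copy(); it=d['color'].copy()
for a in(-.106,.106):
  for b in(-.007,.007):
    X=np.r_[np.array([.5203,.1265])+a*u+b*v,.087]
    for D,I in((S,im),(d,it)):
        p=proj(D,X)[0]; I[int(round(p[1])),int(round(p[0]))]=(0,0,255)
X=np.r_[np.array([.5203,.1265])+.105*u+.08*v,0.]
for D,I in((S,im),(d,it)):
    p=proj(D,X)[0]; I[int(round(p[1])),int(round(p[0]))]=(0,255,0)
a=cv2.resize(im[170:260,180:320],(700,450),interpolation=0); b=cv2.resize(it[180:325,160:350],(760,580),interpolation=0)
cv2.imwrite('pics/c_side.png',a);cv2.imwrite('pics/c_top.png',b)
E
```

```text
top
0.1 [-0.88, -0.88, -0.88, -0.88, -0.88, -0.79, -0.42, -0.42, -0.43, -0.79]
0.2 [-0.88, -0.88, -0.88, -0.88, -0.88, -0.8, -0.79, -0.79, -0.8, -0.8]
0.3 [-0.89, 0.0, 0.03, 0.0, 0.0, 0.0, 0.0, 0.0, 0.0, 0.0]
0.4 [None, 0.05, 0.05, 0.02, 0.0, 0.05, 0.05, 0.0, 0.0, 0.01]
0.5 [None, 0.06, 0.05, 0.01, 0.01, 0.09, 0.09, 0.09, 0.02, 0.04]
0.6 [None, 0.13, 0.15, 0.01, 0.04, 0.05, 0.08, 0.09, 0.03, 0.01]
0.7 [None, 0.13, 0.15, 0.03, 0.01, 0.01, 0.01, 0.03, 0.03, 0.01]
0.8 [None, 0.05, 0.05, 0.03, 0.02, 0.02, 0.02, 0.03, 0.03, 0.01]
side
0.1 [0.47, 0.56, -0.89, -0.89, None, 0.0, 0.57, 0.5, 0.33, 0.0]
0.2 [0.45, 0.56, -0.89, -0.89, -0.89, None, None, None, None, None]
0.3 [0.15, 0.0, 0.03, 0.0, 0.0, 0.0, 0.0, 0.0, 0.0, 0.0]
0.4 [0.07, 0.07, 0.05, 0.02, 0.0, 0.05, 0.05, 0.0, 0.0, 0.0]
0.5 [0.08, 0.08, 0.05, 0.01, 0.01, 0.09, 0.09, 0.09, 0.02, 0.04]
0.6 [0.1, 0.14, 0.15, 0.01, 0.05, 0.05, 0.05, 0.09, 0.02, 0.01]
0.7 [0.15, 0.15, 0.15, 0.03, 0.01, 0.0, 0.0, 0.03, 0.03, 0.01]
0.8 [0.15, 0.05, 0.05, 0.03, 0.02, 0.02, 0.02, 0.03, 0.03, 0.0]
s [-0.78835559 -0.76281134  0.38239583  0.39837067] t [-0.4655578   0.00480799  0.17585793] z [0.08419845 0.09060387 0.09658479]
slope [-0.28729883 -0.13803683]
rim [-0.10721622  0.12502447] [-0.08321432  0.09883652] 1671
```

View pics/c_side.png

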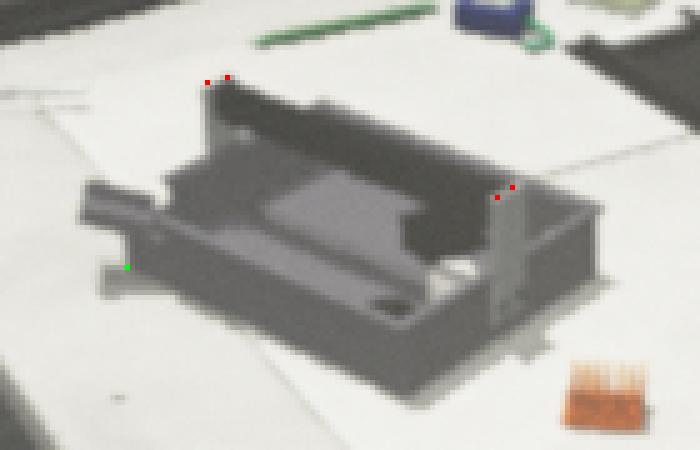

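View pics/c_top.png

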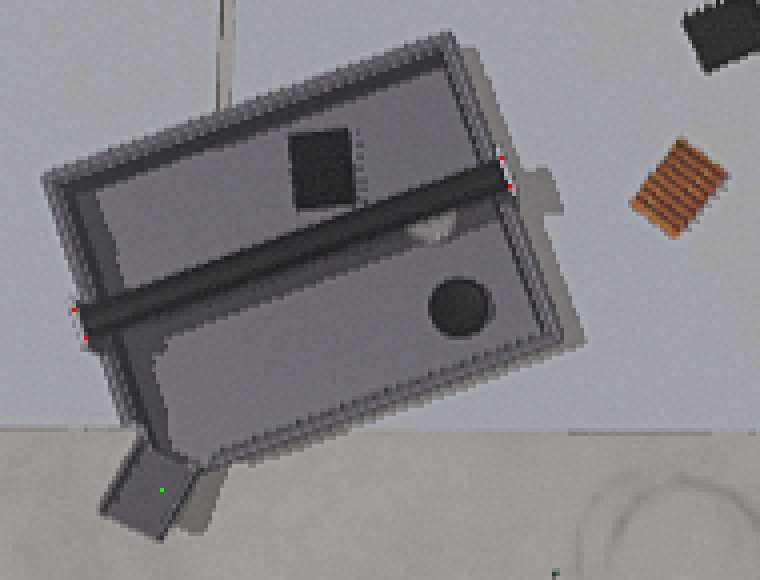

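```bash
cat >> h.py <<'E'
from scipy.spatial.transform import Rotation as Ro
U=np.array([-.345,.938,0]);U/=np.linalg.norm(U)
def target(): # tool x = tote x, z down
    z=np.array([0,0,-1.]); return Ro.from_matrix(np.c_[U,np.cross(z,U),z])
def rel(pos,R=None):
    s=ctrl.state(); R0=Ro.from_quat(s['orientation']); R=R or target()
    return s, (R0.inv()*R).as_rotvec(), R0.inv().apply(np.array(pos)-s['position'])*100
E
python3 - <<'E'
from h import *
s,rv,dp=rel([.5203,.1265,.239]); print(rv,dp)
N=30; M=sum(Ro.from_rotvec(rv*(i+.5)/N).as_matrix() for i in range(N)); print(rv/N,np.linalg.solve(M,dp))
E
```

```text
[-1.40781955e-03  8.77142611e-04  9.36612324e-01] [-4.64570722e+01 -4.08313975e+01  1.77403018e-02]
[-4.69273183e-05  2.92380870e-05  3.12204108e-02] [-2.07097514e+00 -5.34837272e-01 -9.67633388e-04]
```

Call:
move_arm([
  [0,0,0.016,-1.0,-0.27,0,8.5],
  [0,0,0.031,-2.07,-0.53,0,8.5],
  [0,0,0.031,-2.07,-0.53,0,8.5],
  [0,0,0.031,-2.07,-0.53,0,8.5],
  [0,0,0.031,-2.07,-0.53,0,8.5],
  [0,0,0.031,-2.07,-0.53,0,8.5],
  [0,0,0.031,-2.07,-0.53,0,8.5],
  [0,0,0.031,-2.07,-0.53,0,8.5],
  [0,0,0.031,-2.07,-0.53,0,8.5],
  [0,0,0.031,-2.07,-0.53,0,8.5],
], force=100)

```text
time_s: 0.93
position: [0.3481, 0.522, 0.2394]
orientation: [0.286, 0.958, 0.0, -0.0]
ft_force: [0.7, -0.4, 1.1]
grip_width: 0.0848
```

Call:
move_arm([
  [0,0,0.031,-2.07,-0.53,0,8.5],
  [0,0,0.031,-2.07,-0.53,0,8.5],
  [0,0,0.031,-2.07,-0.53,0,8.5],
  [0,0,0.031,-2.07,-0.53,0,8.5],
  [0,0,0.031,-2.07,-0.53,0,8.5],
  [0,0,0.031,-2.07,-0.53,0,8.5],
  [0,0,0.031,-2.07,-0.53,0,8.5],
  [0,0,0.031,-2.07,-0.53,0,8.5],
  [0,0,0.031,-2.07,-0.53,0,8.5],
  [0,0,0.031,-2.07,-0.53,0,8.5],
])

```text
time_s: 1.77
position: [0.4683, 0.3465, 0.2393]
orientation: [0.43, 0.903, 0.0, 0.0]
ft_force: [0.3, -0.1, -0.3]
grip_width: 0.0851
```

Call:
move_arm([
  [0,0,0.031,-2.07,-0.53,0,8.5],
  [0,0,0.031,-2.07,-0.53,0,8.5],
  [0,0,0.031,-2.07,-0.53,0,8.5],
  [0,0,0.031,-2.07,-0.53,0,8.5],
  [0,0,0.031,-2.07,-0.53,0,8.5],
  [0,0,0.031,-2.07,-0.53,0,8.5],
  [0,0,0.031,-2.07,-0.53,0,8.5],
  [0,0,0.031,-2.07,-0.53,0,8.5],
  [0,0,0.021,-1.5,-0.4,0,8.5],
  [0,0,0.01,-0.7,-0.2,0,8.5],
])

```text
time_s: 2.6
position: [0.526, 0.1609, 0.2394]
orientation: [0.553, 0.833, -0.0, 0.0]
ft_force: [0.4, 0.5, -0.7]
grip_width: 0.0851
```

```bash
python3 - <<'E'
from h import *
s,rv,dp=rel([.5203,.1265,.064]); print(s['time_s'],s['position'],s['joints'].round(3),s['ft_force']);print(rv,dp)
E
```

```text
2.6 [0.52601558 0.16089309 0.23938843] [-0.734  0.281  0.394  1.878 -0.125  1.007  0.113] [ 0.4290199   0.54452577 -0.68233363]
[-0.00012764  0.00069662  0.04735965] [-2.93343832 -1.86267245 17.54114938]
```

Call:
move_arm([
  [0,0,0.012,-0.7,-0.45,1.0,8.5],
  [0,0,0.012,-0.75,-0.47,2.0,8.5],
  [0,0,0.012,-0.75,-0.47,2.0,8.5],
  [0,0,0.011,-0.73,-0.47,2.0,8.5],
  [0,0,0,0,0,2.0,8.5],
  [0,0,0,0,0,1.0,8.5],
  [0,0,0,0,0,0,8.5],
  [0,0,0,0,0,0,8.5],
])

```text
time_s: 3.27
position: [0.519, 0.1308, 0.139]
orientation: [0.569, 0.822, -0.0, -0.0]
ft_force: [0.4, 0.7, 1.2]
grip_width: 0.0851
```

```bash
python3 - <<'E'
from h import *
s,rv,dp=rel([.5203,.1265,.064]); print(s['time_s'],s['position'],s['joints'].round(3));print(rv,dp)
d=grab('side','b'); cv2.imwrite('pics/b_side_c.png',cv2.resize(d['color'][100:270,150:350],(800,680))[:600])
d=grab('top','b'); cv2.imwrite('pics/b_top_c.png',cv2.resize(d['color'][160:320,150:350],(750,600)))
E
```

```text
3.2667 [0.51903247 0.13083468 0.13898068] [-0.664  0.39   0.374  2.002 -0.198  0.785  0.185]
[-0.00098835 -0.00018913  0.00666725] [-0.45180562 -0.02626666  7.49801129]
```

View pics/b_side_c.png

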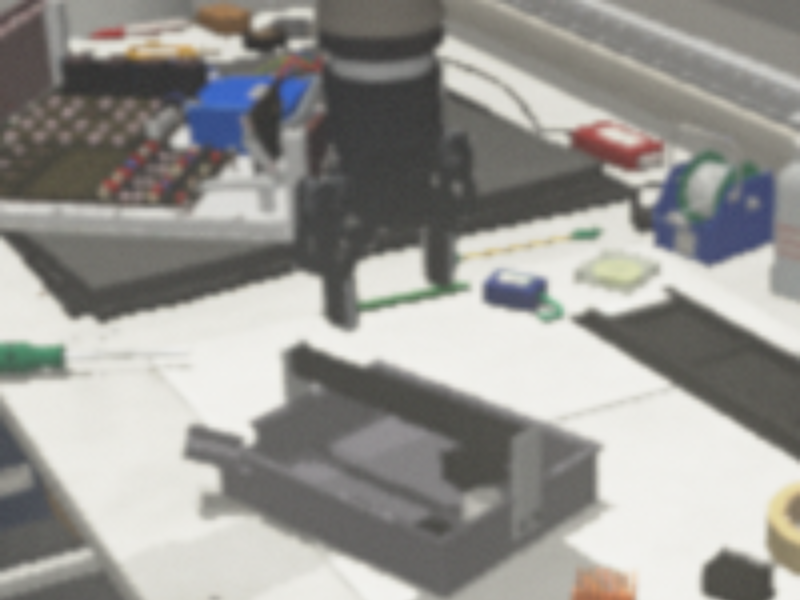

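View pics/b_top_c.png

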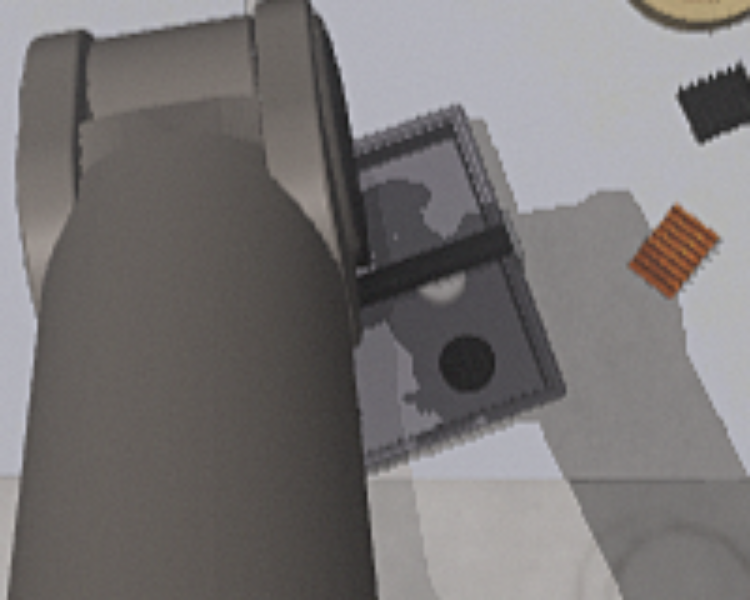

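Call:
move_arm([
  [0,0,0.003,-0.25,-0.02,0.6,8.5],
  [0,0,0.003,-0.2,-0.01,1.2,8.5],
  [0,0,0,0,0,1.4,8.5],
  [0,0,0,0,0,1.4,8.5],
  [0,0,0,0,0,1.4,8.5],
  [0,0,0,0,0,1.0,8.5],
  [0,0,0,0,0,0.5,8.5],
  [0,0,0,0,0,0,8.5],
  [0,0,0,0,0,0,8.5],
])

```text
time_s: 4.12
position: [0.5207, 0.1257, 0.0643]
orientation: [0.572, 0.82, -0.0, 0.0]
ft_force: [0.2, -0.6, 0.2]
grip_width: 0.0848
```

```bash
python3 - <<'E'
from h import *
s,rv,dp=rel([.5203,.1265,.064]); print(s['time_s'],s['position'],s['ft_force']);print(rv,dp)
d=grab('side','c'); cv2.imwrite('pics/c_side_c.png',cv2.resize(d['color'][130:270,180:340],(640,560)))
E
```

```text
4.1167 [0.52073239 0.12572878 0.06427897] [ 0.1988833  -0.57738631  0.18851363]
[-9.40621998e-05  8.65493365e-05 -6.97146381e-04] [ 0.08729999 -0.01401741  0.02789042]
```

View pics/c_side_c.png

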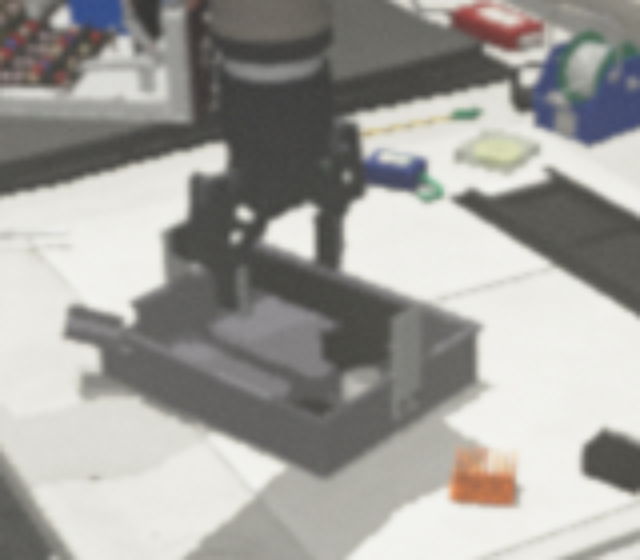

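Call:
move_arm([
  [0,0,0,0,0,0,6],
  [0,0,0,0,0,0,4],
  [0,0,0,0,0,0,2.5],
  [0,0,0,0,0,0,1.8],
  [0,0,0,0,0,0,1.4],
  [0,0,0,0,0,0,1.0],
  [0,0,0,0,0,0,0.5],
  [0,0,0,0,0,0,0],
  [0,0,0,0,0,0,0],
  [0,0,0,0,0,0,0],
], force=100)

```text
time_s: 5.0
position: [0.521, 0.126, 0.0647]
orientation: [0.572, 0.82, 0.0, 0.0]
ft_force: [0.1, 0.3, 6.4]
grip_width: 0.0123
```

Call:
move_arm([
  [0,0,0,0,0,0,0],
  [0,0,0,0,0,0,0],
  [0,0,0,0,0,0,0],
  [0,0,0,0,0,-0.1,0],
  [0,0,0,0,0,-0.3,0],
  [0,0,0,0,0,-0.4,0],
  [0,0,0,0,0,-0.4,0],
  [0,0,0,0,0,-0.4,0],
  [0,0,0,0,0,-0.2,0],
  [0,0,0,0,0,0,0],
])

```text
time_s: 5.83
position: [0.5209, 0.126, 0.0829]
orientation: [0.572, 0.82, 0.0, 0.0]
ft_force: [-0.2, -0.6, -6.3]
grip_width: 0.0124
```

```bash
python3 - <<'E'
from h import *
s,rv,dp=rel([.5203,.1265,.084]); print(s['time_s'],s['position'],s['ft_force'],s['wrist_torque'],s['grip_width']);print(rv,dp)
d=grab('side','d'); cv2.imwrite('pics/d_side_c.png',cv2.resize(d['color'][130:270,180:340],(640,560)))
E
```

```text
5.8333 [0.52091295 0.12600572 0.0828911 ] [-0.17760296 -0.56669002 -6.33799804] [ 0.05344983 -0.05977677  0.0327297 ] 0.012438563204007737
[ 0.00098256 -0.00011891 -0.00045326] [ 0.06754372 -0.04038628 -0.11092133]
```

View pics/d_side_c.png

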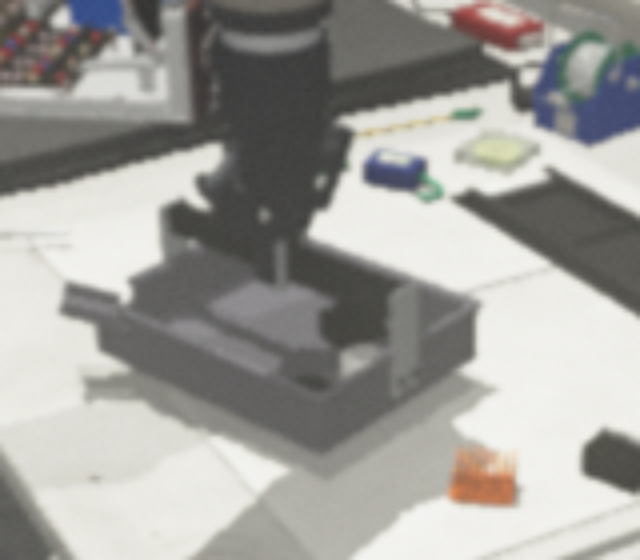

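Call:
move_arm([
  [0,0,0,0,0,-0.2,0],
  [0,0,0,0,0,-0.5,0],
  [0,0,0,0,0,-0.8,0],
  [0,0,0,0,0,-1.1,0],
  [0,0,0,0,0,-1.3,0],
  [0,0,0,0,0,-1.4,0],
  [0,0,0,0,0,-1.4,0],
  [0,0,0,0,0,-1.4,0],
  [0,0,0,0,0,-1.4,0],
  [0,0,0,0,0,-1.4,0],
])

```text
time_s: 6.72
position: [0.5206, 0.1257, 0.193]
orientation: [0.573, 0.82, 0.0, 0.0]
ft_force: [0.3, 0.3, -4.6]
grip_width: 0.0124
```

Call:
move_arm([
  [0,0,0,-0.05,0.15,-1.4,0],
  [0,0,0,-0.15,0.4,-1.4,0],
  [0,0,0,-0.25,0.7,-1.4,0],
  [0,0,0,-0.35,0.95,-1.4,0],
  [0,0,0,-0.4,1.05,-1.4,0],
  [0,0,0,-0.4,1.05,-1.4,0],
  [0,0,0,-0.4,1.05,-1.2,0],
  [0,0,0,-0.35,0.95,-0.9,0],
  [0,0,0,-0.25,0.65,-0.5,0],
  [0,0,0,-0.1,0.35,-0.2,0],
])

```text
time_s: 7.55
position: [0.5994, 0.1254, 0.3048]
orientation: [0.573, 0.82, 0.001, 0.001]
ft_force: [0.0, -0.4, -5.1]
grip_width: 0.0121
```

Call:
move_arm([
  [0,0,0,0,0.1,0,0],
  [0,0,0,0,0,0,0],
  [0,0,0,0,0,0,0],
  [0,0,0,0,0,0,0],
])

```text
time_s: 7.88
position: [0.5985, 0.126, 0.3026]
orientation: [0.572, 0.82, -0.001, -0.001]
ft_force: [0.5, -0.1, -4.3]
grip_width: 0.0124
```

```bash
python3 - <<'E'
from h import *
s,rv,dp=rel([.6,.126,.304]); print(s['time_s'],s['position'],s['joints'].round(3),s['ft_force'],s['wrist_torque'],s['grip_width']);print(rv,dp)
d=grab('side','e'); cv2.imwrite('pics/e_side_c.png',cv2.resize(d['color'][70:270,180:380],(600,600)))
d=grab('top','e'); cv2.imwrite('pics/e_top_c.png',cv2.resize(d['color'][120:320,120:340],(660,600)))
E
```

```text
7.8833 [0.59852899 0.12604607 0.30263191] [-0.645  0.337  0.439  1.661 -0.153  1.179  0.183] [ 0.46532655 -0.05427638 -4.29690283] [ 0.04938178  0.02977608 -0.04233967] 0.01237912229601809
[-0.00155154 -0.00028953 -0.00026766] [-0.0550266   0.1362712  -0.13703649]
```

View pics/e_side_c.png

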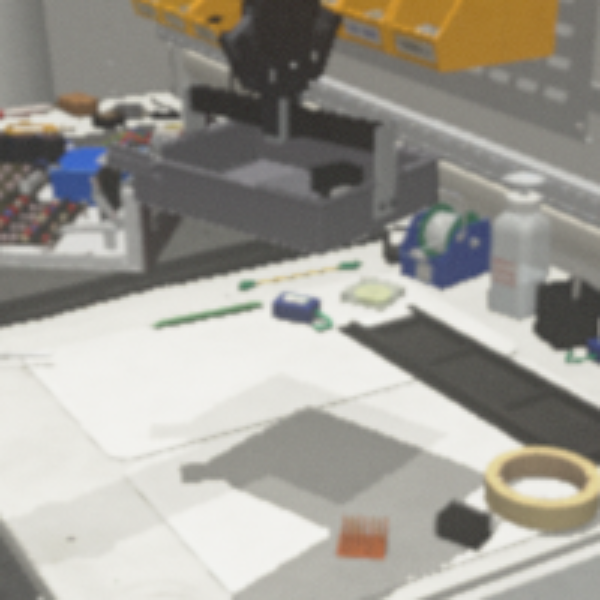

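View pics/e_top_c.png

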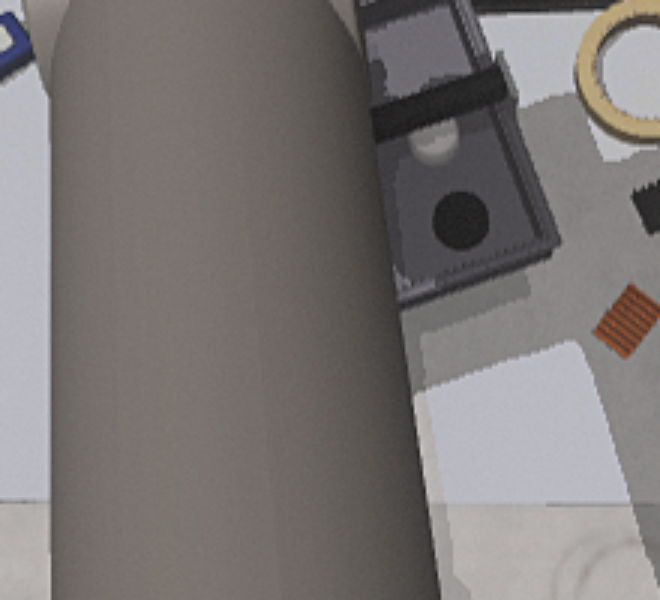

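Call:
move_arm([
  [-0.004,-0.0045,0,0,0,0,0],
  [-0.01,-0.0114,0,0,0,0,0],
  [-0.013,-0.015,0,0,0,0,0],
  [-0.013,-0.015,0,0,0,0,0],
  [-0.013,-0.015,0,0,0,0,0],
  [-0.013,-0.015,0,0,0,0,0],
  [-0.012,-0.0136,0,0,0,0,0],
  [-0.01,-0.0114,0,0,0,0,0],
  [-0.008,-0.009,0,0,0,0,0],
  [-0.006,-0.007,0,0,0,0,0],
])

```text
time_s: 8.82
position: [0.5992, 0.1262, 0.3033]
orientation: [0.571, 0.818, 0.008, 0.078]
ft_force: [0.4, -0.0, -5.8]
grip_width: 0.0127
```

Call:
move_arm([
  [-0.005,-0.0055,0,0,0,0,0],
  [-0.005,-0.0055,0,0,0,0,0],
  [-0.005,-0.0055,0,0,0,0,0],
  [-0.005,-0.0055,0,0,0,0,0],
  [-0.005,-0.0055,0,0,0,0,0],
  [-0.005,-0.0055,0,0,0,0,0],
  [-0.005,-0.0055,0,0,0,0,0],
  [-0.005,-0.0055,0,0,0,0,0],
  [-0.005,-0.0055,0,0,0,0,0],
  [-0.005,-0.0055,0,0,0,0,0],
])

```text
time_s: 9.65
position: [0.5994, 0.126, 0.3033]
orientation: [0.569, 0.815, 0.013, 0.114]
ft_force: [-0.1, -0.2, -5.2]
grip_width: 0.0124
```

```bash
cat >> h.py <<'E'
def tilt():
    s=ctrl.state(); R=Ro.from_quat(s['orientation']).as_matrix()
    x,y,z=R[:,0],-R[:,1],-R[:,2]
    print(s['time_s'],s['position'].round(4),s['joints'].round(3),'tilt',np.degrees(np.arccos(z[2])).round(2),'x,y slopes down deg',-np.degrees(np.arcsin([x[2],y[2]])).round(2),'F',s['ft_force'].round(1),'T',s['wrist_torque'].round(2),s['grip_width'].round(4),'dq',abs(s['dq']).max().round(4))
E
python3 - <<'E'
from h import *
tilt()
d=grab('side','f'); cv2.imwrite('pics/f_side_c.png',cv2.resize(d['color'][70:230,180:360],(675,600)))
d=grab('top','f'); cv2.imwrite('pics/f_top_c.png',cv2.resize(d['color'][120:320,120:340],(660,600)))
E
```

```text
Traceback (most recent call last):
  File "h.py", line 22, in tilt
    print(s['time_s'],s['position'].round(4),s['joints'].round(3),'tilt',np.degrees(np.arccos(z[2])).round(2),'x,y slopes down deg',-np.degrees(np.arcsin([x[2],y[2]])).round(2),'F',s['ft_force'].round(1),'T',s['wrist_torque'].round(2),s['grip_width'].round(4),'dq',abs(s['dq']).max().round(4))
                                                                                                                                                                                                                                           ^^^^^^^^^^^^^^^^^^^^^
AttributeError: 'float' object has no attribute 'round'
```

```bash
sed -i "s/s\['grip_width'\].round(4)/s['grip_width']/" h.py
python3 - <<'E'
from h import *
tilt()
d=grab('side','f'); cv2.imwrite('pics/f_side_c.png',cv2.resize(d['color'][70:230,180:360],(675,600)))
d=grab('top','f'); cv2.imwrite('pics/f_top_c.png',cv2.resize(d['color'][120:320,120:340],(660,600)))
E
```

```text
9.65 [0.5994 0.126  0.3033] [-0.792  0.246  0.472  1.796  0.071  0.972 -0.024] tilt 13.19 x,y slopes down deg [9.84 8.69] F [-0.1 -0.2 -5.2] T [ 0.28  0.49 -0.03] 0.012443769292228204 dq 0.1017
```

View pics/f_side_c.png

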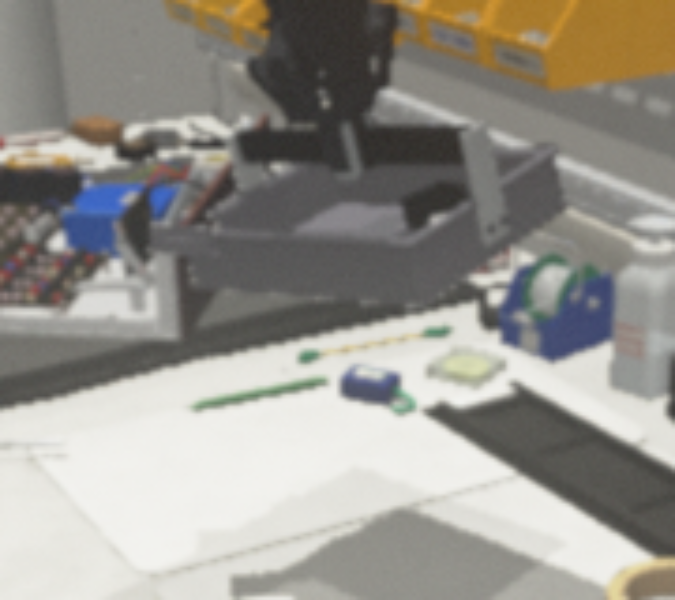

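View pics/f_top_c.png

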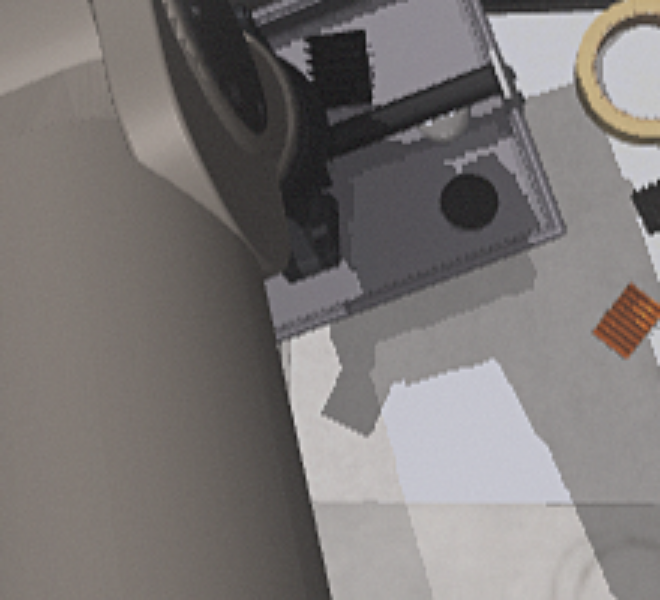

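Call:
move_arm([
  [-0.005,-0.0055,0,0,0,0,0],
  [-0.005,-0.0055,0,0,0,0,0],
  [-0.005,-0.0055,0,0,0,0,0],
  [-0.005,-0.0055,0,0,0,0,0],
  [-0.005,-0.0055,0,0,0,0,0],
  [-0.005,-0.0055,0,0,0,0,0],
  [-0.005,-0.0055,0,0,0,0,0],
  [-0.005,-0.0055,0,0,0,0,0],
  [-0.005,-0.0055,0,0,0,0,0],
  [-0.005,-0.0055,0,0,0,0,0],
])

```text
time_s: 10.58
position: [0.5993, 0.126, 0.3033]
orientation: [0.566, 0.811, 0.018, 0.151]
ft_force: [-0.1, -0.5, -4.7]
grip_width: 0.0125
```

```bash

python3 - <<'E'
from h import *
tilt()
a=grab('side','g')['color'][70:230,180:360]; b=grab('top','g')['color'][120:320,120:340]
cv2.imwrite('pics/g.png',np.hstack([cv2.resize(a,(400,356)),cv2.resize(b,(392,356))]))
E
```

```text
10.5833 [0.5993 0.126  0.3033] [-0.843  0.222  0.485  1.84   0.163  0.913 -0.114] tilt 17.45 x,y slopes down deg [12.94 11.5 ] F [-0.1 -0.5 -4.7] T [ 0.28  0.65 -0.08] 0.012511784268963093 dq 0.1145
```

View pics/g.png

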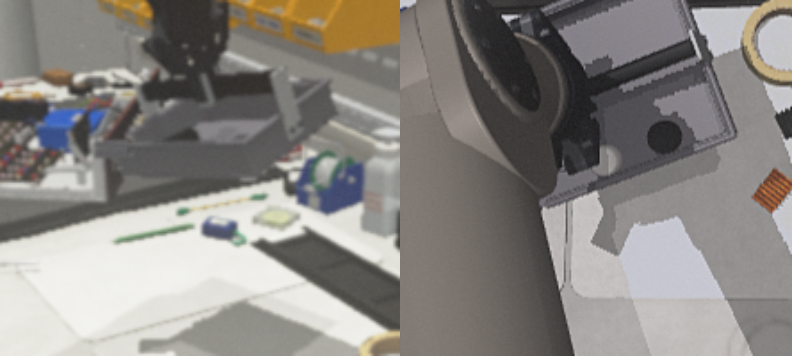

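Call:
move_arm([
  [-0.006,-0.007,0,0,0,0,0],
  [-0.006,-0.007,0,0,0,0,0],
  [-0.006,-0.007,0,0,0,0,0],
  [-0.006,-0.007,0,0,0,0,0],
  [-0.006,-0.007,0,0,0,0,0],
  [-0.006,-0.007,0,0,0,0,0],
  [-0.006,-0.007,0,0,0,0,0],
  [-0.006,-0.007,0,0,0,0,0],
  [-0.006,-0.007,0,0,0,0,0],
  [-0.006,-0.007,0,0,0,0,0],
])

```text
time_s: 11.52
position: [0.5994, 0.126, 0.3033]
orientation: [0.561, 0.804, 0.022, 0.196]
ft_force: [-0.6, -1.0, -4.7]
grip_width: 0.0123
```

```bash

python3 - <<'E'
from h import *
tilt()
a=grab('side','i')['color'][70:230,180:360]; b=grab('top','i')['color'][120:320,120:340]
cv2.imwrite('pics/i.png',np.hstack([cv2.resize(a,(400,356)),cv2.resize(b,(392,356))]))
E
```

```text
11.5167 [0.5994 0.126  0.3033] [-0.909  0.197  0.502  1.893  0.293  0.851 -0.244] tilt 22.74 x,y slopes down deg [16.84 14.82] F [-0.6 -1.  -4.7] T [0.34 0.69 0.  ] 0.01225367138632989 dq 0.1711
```

View pics/i.png

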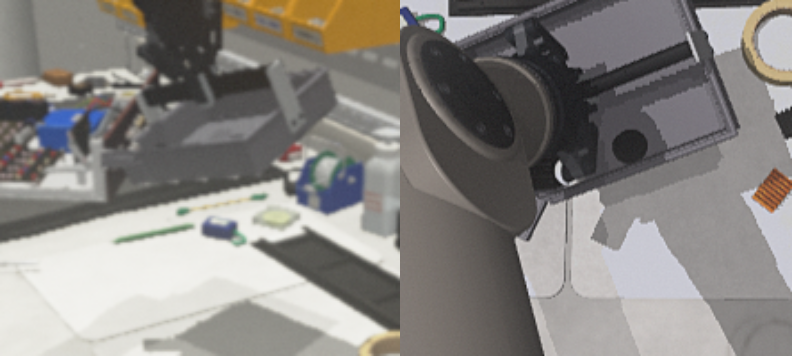

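Call:
move_arm([
  [-0.007,-0.008,0,0,0,0,0],
  [-0.007,-0.008,0,0,0,0,0],
  [-0.007,-0.008,0,0,0,0,0],
  [-0.007,-0.008,0,0,0,0,0],
  [-0.007,-0.008,0,0,0,0,0],
  [-0.007,-0.008,0,0,0,0,0],
  [-0.007,-0.008,0,0,0,0,0],
  [-0.007,-0.008,0,0,0,0,0],
  [-0.007,-0.008,0,0,0,0,0],
  [-0.007,-0.008,0,0,0,0,0],
])

```text
time_s: 12.45
position: [0.5994, 0.126, 0.3033]
orientation: [0.554, 0.794, 0.028, 0.247]
ft_force: [0.3, 0.4, -4.3]
grip_width: 0.0125
```

Call:
move_arm([
  [-0.007,-0.008,0,0,0,0,0],
  [-0.007,-0.008,0,0,0,0,0],
  [-0.007,-0.008,0,0,0,0,0],
  [-0.007,-0.008,0,0,0,0,0],
  [-0.007,-0.008,0,0,0,0,0],
  [-0.007,-0.008,0,0,0,0,0],
  [-0.007,-0.008,0,0,0,0,0],
  [-0.007,-0.008,0,0,0,0,0],
  [-0.006,-0.007,0,0,0,0,0],
  [-0.003,-0.003,0,0,0,0,0],
])

```text
time_s: 13.28
position: [0.5992, 0.1262, 0.3031]
orientation: [0.547, 0.783, 0.033, 0.294]
ft_force: [0.7, 0.9, -4.4]
grip_width: 0.0125
```

Call:
move_arm([
  [0,0,0,0,0,0,0],
  [0,0,0,0,0,0,0],
  [0,0,0,0,0,0,0],
  [0,0,0,0,0,0,0],
  [0,0,0,0,0,0,0],
  [0,0,0,0,0,0,0],
  [0,0,0,0,0,0,0],
  [0,0,0,0,0,0,0],
  [0,0,0,0,0,0,0],
  [0,0,0,0,0,0,0],
])

```text
time_s: 14.12
position: [0.5994, 0.126, 0.3033]
orientation: [0.547, 0.783, 0.033, 0.294]
ft_force: [0.1, -0.1, -4.2]
grip_width: 0.0127
```

```bash

python3 - <<'E'
from h import *
tilt()
A=grab('side','j')['color'];a=A[70:230,180:360]; B=grab('top','j')['color'];b=B[120:320,120:340]
cv2.imwrite('pics/j.png',np.hstack([cv2.resize(a,(400,356)),cv2.resize(b,(392,356))]))
cv2.imwrite('pics/j2.png',cv2.resize(A[90:180,200:320],(800,600),interpolation=2))
E
```

```text
14.1167 [0.5994 0.126  0.3033] [-1.054  0.166  0.542  2.008  0.631  0.764 -0.594] tilt 34.42 x,y slopes down deg [25.1  21.94] F [ 0.1 -0.1 -4.2] T [ 0.55  1.03 -0.04] 0.012694076089698312 dq 0.0056
```

View pics/j.png

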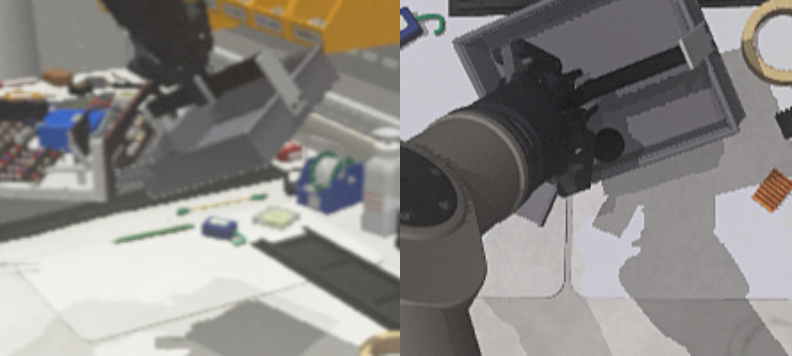

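View pics/j2.png

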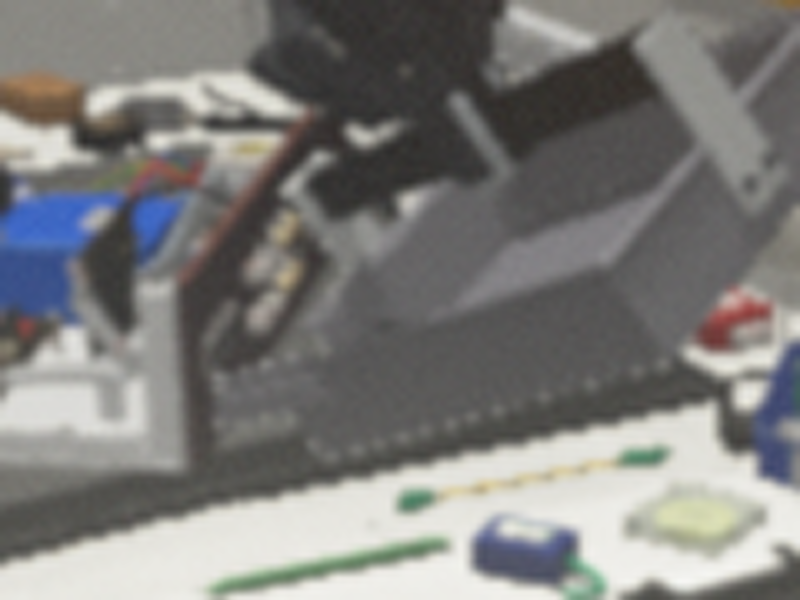

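View pics/j_top.png

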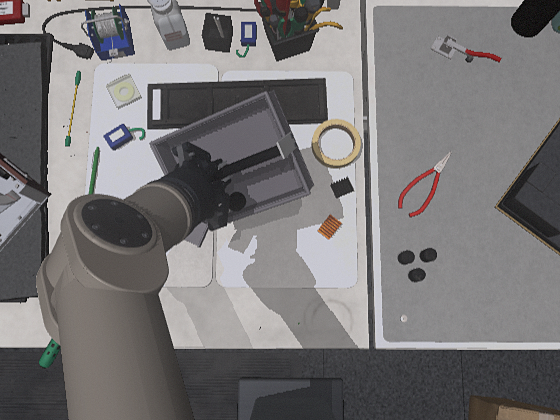

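```bash

cat >> h.py <<'E'
def totepose():
    s=ctrl.state(); R=Ro.from_quat(s['orientation']).as_matrix()
    Rt=np.c_[R[:,0],-R[:,1],-R[:,2]]; bar=s['position']-.011*R[:,2]; return Rt, bar-Rt@np.array([0,0,.075])
E
python3 - <<'E'
from h import *
Rt,o=totepose(); d=np.load('j_top.npz'); P=cloud(d); L=(P-o)@Rt
for uv in [(237,202),(233,205),(240,198),(260,190),(250,130),(280,190),(200,235)]: print(uv,L[uv[1],uv[0]].round(3),d['color'][uv[1],uv[0]])
im=d['color'].copy()
def seg(D,I,a,b,c):
    p=proj(D,[Rt@np.array(a)+o,Rt@np.array(b)+o]).round().astype(int); cv2.line(I,tuple(map(int,p[0])),tuple(map(int,p[1])),c,1)
S=np.load('j_side.npz'); js=S['color'].copy()
for D,I in((d,im),(S,js)):
    r=[(-.105,-.08,.042),(.105,-.08,.042),(.105,.08,.042),(-.105,.08,.042)]
    for i in range(4): seg(D,I,r[i],r[(i+1)%4],(0,0,255))
    seg(D,I,(-.106,0,.087),(.106,0,.087),(0,255,0)); seg(D,I,(.1,.075,.004),(.06,.075,.004),(255,0,0)); seg(D,I,(.1,.075,.004),(.1,.035,.004),(255,0,0))
cv2.imwrite('pics/k.png',np.hstack([cv2.resize(im[80:260,140:320],(400,400)),cv2.resize(js[70:220,190:340],(400,400))]))
E
```

```text
(237, 202) [0.021 0.061 0.02 ] [31 32 36]
(233, 205) [0.029 0.063 0.023] [30 32 32]
(240, 198) [0.013 0.056 0.02 ] [32 29 32]
(260, 190) [-0.018  0.058  0.004] [109 103 106]
(250, 130) [-0.045 -0.037  0.006] [108 102 105]
(280, 190) [-0.05   0.069  0.005] [110 104 108]
(200, 235) [0.1   0.089 0.037] [124 120 122]
```

View pics/k.png

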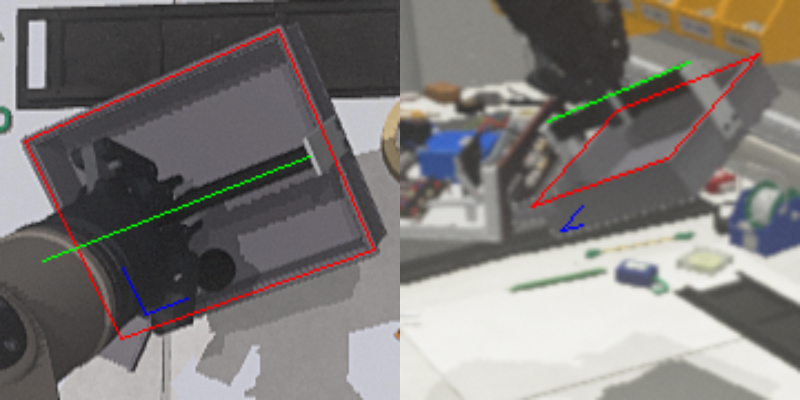

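```bash

python3 - <<'E'
from h import *
Rt,o=totepose(); d=grab('top','l'); P=cloud(d); L=(P-o)@Rt
for uv in [(237,202),(233,205),(240,198)]: print(uv,L[uv[1],uv[0]].round(3))
c=d['color'].max(-1)
m=(d['range_z']>0)&(c<50)&(L[...,0]>-.03)&(L[...,0]<.1)&(L[...,1]>.0)&(L[...,1]<.075)&(L[...,2]>.012)&(L[...,2]<.03)
print(m.sum(),L[m].mean(0),L[m].min(0),L[m].max(0))
cv2.imwrite('pics/l.png',cv2.resize(d['color'][150:250,180:290],(770,600),interpolation=2,dst=None)[:, :])
b=cv2.resize(d['color'][150:250,180:290],None,fx=7,fy=6,interpolation=2); cv2.imwrite('pics/l.png',np.clip(b.astype(float)*1.8,0,255).astype('uint8'))
# tote floor plane fit
m=(abs(L[...,2]-.004)<.02)&(L[...,0]>-.09)&(L[...,0]<.0)&(L[...,1]>-.07)&(L[...,1]<.07)&(c>80)
q=L[m]; A=np.c_[q[:,:2],np.ones(len(q))]; k=np.linalg.lstsq(A,q[:,2],rcond=None)[0]; r=q[:,2]-A@k; g=abs(r)<.006
k=np.linalg.lstsq(A[g],q[g,2],rcond=None)[0]; print('floor',k,np.degrees(k[:2]),g.sum(),len(g))
n=Rt@np.array([-k[0],-k[1],1]); n/=np.linalg.norm(n); print('tote tilt by floor',np.degrees(np.arccos(n[2])))
E
```

```text
(237, 202) [0.02  0.06  0.023]
(233, 205) [0.03  0.063 0.021]
(240, 198) [0.013 0.056 0.021]
225 [0.0226144  0.0602401  0.02037216] [0.01116388 0.04628204 0.01213277] [0.03725538 0.07461112 0.02412941]
floor [0.00225019 0.00072124 0.00475294] [0.12892642 0.04132427] 2867 2867
tote tilt by floor 34.29635879651168
```

View pics/l.png

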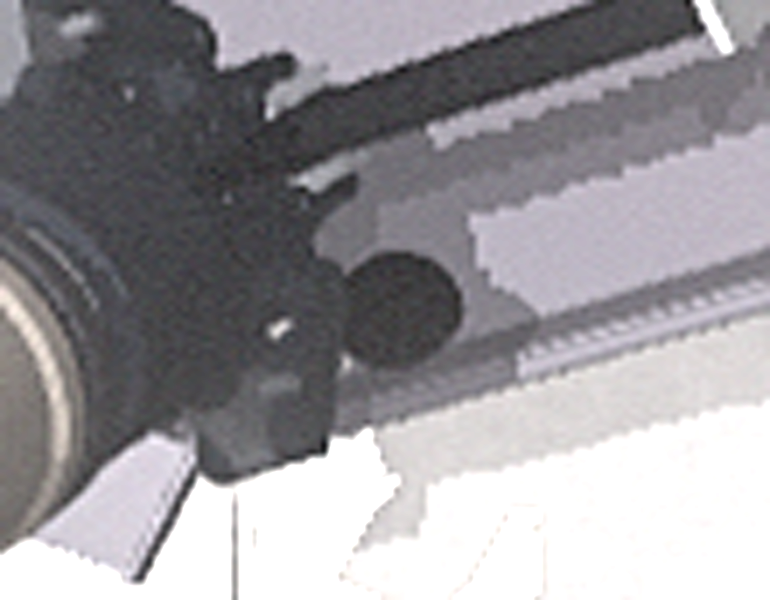

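```bash

python3 - <<'E'
from h import *
s=ctrl.state(); R0=Ro.from_quat(s['orientation']); print(R0.inv().apply([.1,-.18,0.0])*100, R0.inv().apply([0,0,1]))
E
```

```text
[-18.06099161   1.17446189   9.8194308 ] [-0.4242077   0.37355062 -0.82492894]
```

Call:
move_arm([
  [0,0,0,-0.21,0.01,0.12,0],
  [0,0,0,-0.53,0.03,0.29,0],
  [0,0,0,-0.85,0.06,0.46,0],
  [0,0,0,-1.06,0.07,0.58,0],
  [0,0,0,-1.06,0.07,0.58,0],
  [0,0,0,-1.06,0.07,0.58,0],
  [0,0,0,-1.06,0.07,0.58,0],
  [0,0,0,-1.06,0.07,0.58,0],
  [0,0,0,-1.06,0.07,0.58,0],
  [0,0,0,-1.06,0.07,0.58,0],
])

```text
time_s: 15.1
position: [0.6498, 0.0341, 0.3031]
orientation: [0.547, 0.783, 0.033, 0.294]
ft_force: [-1.2, 0.6, -5.1]
grip_width: 0.0122
```

Call:
move_arm([
  [0,0,0,-1.06,0.07,0.58,0],
  [0,0,0,-1.06,0.07,0.58,0],
  [0,0,0,-1.06,0.07,0.58,0],
  [0,0,0,-1.06,0.07,0.58,0],
  [0,0,0,-1.06,0.07,0.58,0],
  [0,0,0,-1.06,0.07,0.58,0],
  [0,0,0,-1.06,0.07,0.58,0],
  [0,0,0,-0.85,0.06,0.46,0],
  [0,0,0,-0.53,0.03,0.29,0],
  [0,0,0,-0.21,0.01,0.12,0],
])

```text
time_s: 15.93
position: [0.6995, -0.0563, 0.3027]
orientation: [0.548, 0.783, 0.032, 0.294]
ft_force: [-0.8, -0.0, -4.5]
grip_width: 0.0127
```

```bash

python3 - <<'E'
from h import *
tilt()
d=grab('top','m'); Rt,o=totepose(); p=proj(d,o)[0].astype(int); print(p)
u,v=p; b=d['color'][max(v-70,0):v+70,max(u-90,0):u+90]; b=cv2.resize(b,None,fx=4.2,fy=4.2,interpolation=2); cv2.imwrite('pics/m.png',np.clip(b.astype(float)*1.6,0,255).astype('uint8'))
E
```

```text
15.9333 [ 0.6995 -0.0563  0.3027] [-0.634  0.274  0.563  1.896  0.38   0.546 -0.055] tilt 34.43 x,y slopes down deg [25.16 21.88] F [-0.8 -0.  -4.5] T [0.53 1.02 0.01] 0.012734479358020098 dq 0.0545
[347 103]
```

View pics/m.png

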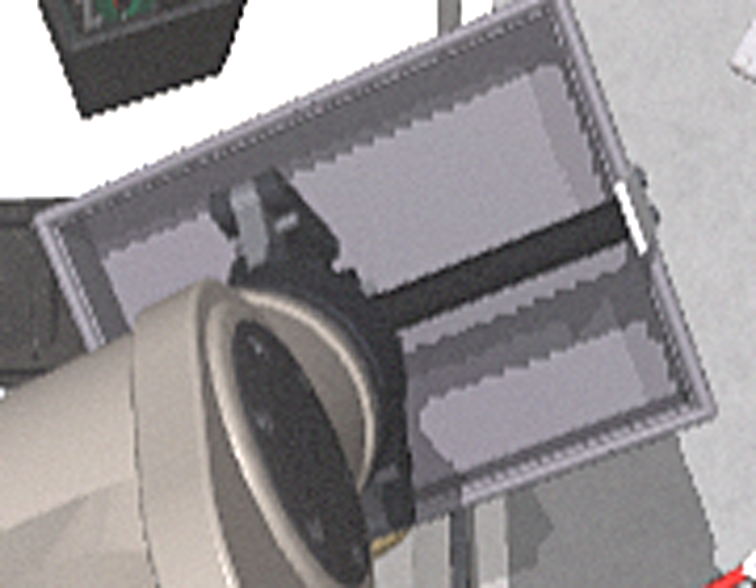

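Call:
move_arm([
  [-0.007,0.006,-0.014,0,0,0,0],
  [-0.015,0.013,-0.029,0,0,0,0],
  [-0.022,0.0194,-0.0428,0,0,0,0],
  [-0.022,0.0194,-0.0428,0,0,0,0],
  [-0.022,0.0194,-0.0428,0,0,0,0],
  [-0.022,0.0194,-0.0428,0,0,0,0],
  [-0.022,0.0194,-0.0428,0,0,0,0],
  [-0.022,0.0194,-0.0428,0,0,0,0],
  [-0.022,0.0194,-0.0428,0,0,0,0],
  [-0.022,0.0194,-0.0428,0,0,0,0],
])

```text
time_s: 16.82
position: [0.699, -0.0529, 0.3026]
orientation: [0.348, 0.889, 0.1, 0.278]
ft_force: [0.1, 0.1, -5.2]
grip_width: 0.0125
```

```bash

cat >> h.py <<'E'
def view(tag):
    tilt(); Rt,o=totepose(); out=[]
    for n in('side','top'):
        d=grab(n,tag); u,v=proj(d,Rt@np.array([.06,.04,.03])+o)[0].astype(int); h=50
        b=cv2.copyMakeBorder(d['color'],h,h,h,h,cv2.BORDER_CONSTANT)[v:v+2*h,u:u+2*h]
        out.append(np.clip(cv2.resize(b,(400,400),interpolation=2).astype(float)*1.6,0,255).astype('uint8')); print(n,u,v)
    cv2.imwrite(f'pics/{tag}.png',np.hstack(out))
E
python3 -c "
from h import *
view('n')"
```

```text
16.8167 [ 0.699  -0.0529  0.3026] [-0.189  0.215  0.188  1.923 -0.038  0.409  0.837] tilt 34.39 x,y slopes down deg [25.13 21.86] F [ 0.1  0.1 -5.2] T [ 0.1   1.23 -0.  ] 0.012507207909110939 dq 1.4272
side 332 154
top 328 147
```

View pics/n.png

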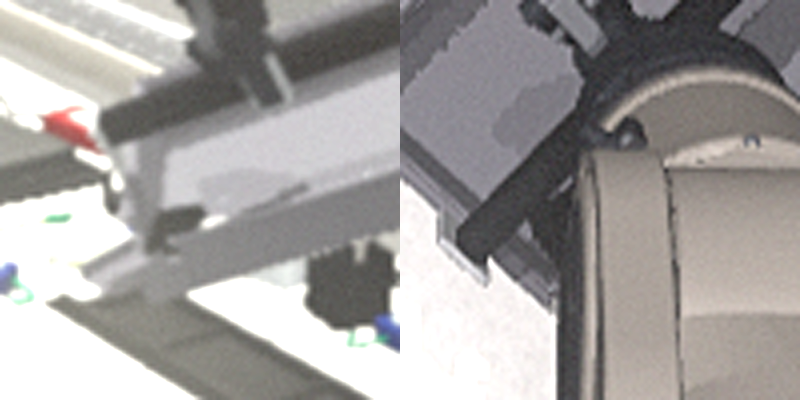

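Call:
move_arm([
  [-0.022,0.0194,-0.0428,0,0,0,0],
  [-0.022,0.0194,-0.0428,0,0,0,0],
  [-0.022,0.0194,-0.0428,0,0,0,0],
  [-0.022,0.0194,-0.0428,0,0,0,0],
  [-0.022,0.0194,-0.0428,0,0,0,0],
  [-0.022,0.0194,-0.0428,0,0,0,0],
  [-0.018,0.016,-0.035,0,0,0,0],
  [-0.013,0.0114,-0.025,0,0,0,0],
  [-0.007,0.006,-0.014,0,0,0,0],
  [0,0,0,0,0,0,0],
])

```text
time_s: 17.75
position: [0.6994, -0.0541, 0.3022]
orientation: [0.167, 0.941, 0.153, 0.252]
ft_force: [0.9, 0.6, -4.2]
grip_width: 0.0126
```

```bash

python3 -c "
from h import *
view('p')"
```

```text
17.75 [ 0.6994 -0.0541  0.3022] [ 0.22   0.262 -0.136  1.852 -0.45   0.529  1.65 ] tilt 34.31 x,y slopes down deg [25.06 21.84] F [ 0.9  0.6 -4.2] T [-0.42  1.12 -0.03] 0.012591173136442216 dq 0.0324
side 336 156
top 339 147
```

View pics/p.png

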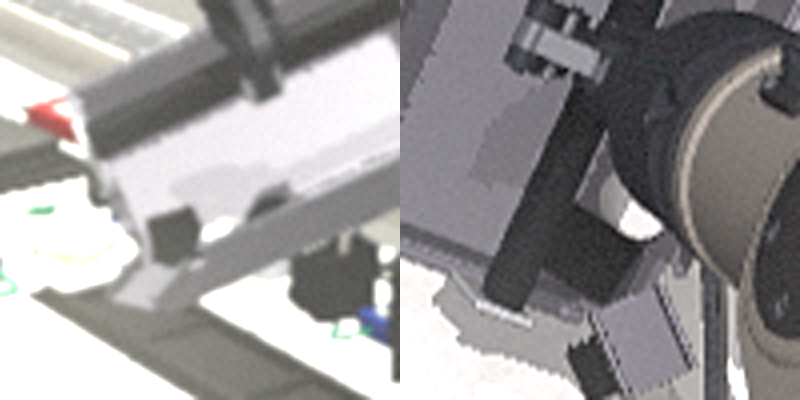

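```bash

python3 - <<'E'
from h import *
Rt,o=totepose()
for n in('side','top'):
    d=np.load(f'p_{n}.npz'); P=cloud(d); L=(P-o)@Rt
    box=(L[...,0]>-.03)&(L[...,0]<.099)&(L[...,1]>-.02)&(L[...,1]<.074)&(L[...,2]>.012)&(L[...,2]<.035)&(d['range_z']>0)
    c=d['color'].max(-1)
    for nm,m in(('dark',box&(c<60)),('bright',box&(c>140))):
        k,l,s,ce=cv2.connectedComponentsWithStats(m.astype('uint8'))
        for i in range(1,k):
            if s[i,4]>12: Q=L[l==i]; print(n,nm,s[i],Q.mean(0).round(3),Q.min(0).round(3),Q.max(0).round(3))
    print(n,'rim check')
b=np.load('p_top.npz')['color'][110:190,290:390]; cv2.imwrite('pics/p2.png',np.clip(cv2.resize(b,(750,600),interpolation=2)*1.6,0,255).astype('uint8'))
E
```

```text
side bright [336 160  10   6  32] [0.056 0.055 0.024] [0.044 0.049 0.022] [0.068 0.06  0.026]
side rim check
top dark [325 148  25  25 355] [0.082 0.049 0.023] [0.065 0.03  0.014] [0.099 0.073 0.03 ]
top bright [344 148  10   8  53] [0.062 0.062 0.024] [0.056 0.054 0.021] [0.067 0.071 0.028]
top rim check
```

View pics/p2.png

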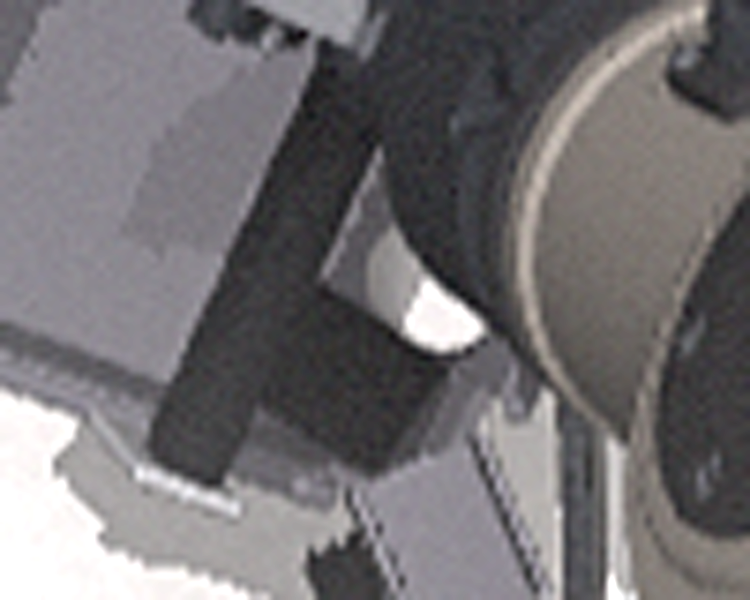

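Call:
move_arm([
  [-0.004,-0.005,0,0,0,0,0],
  [0,0,0,0,0,0,0],
  [0,0,0,0,0,0,0],
  [0,0,0,0,0,0,0],
  [0,0,0,0,0,0,0],
  [0,0,0,0,0,0,0],
  [0,0,0,0,0,0,0],
  [0,0,0,0,0,0,0],
])

```text
time_s: 18.52
position: [0.6995, -0.0537, 0.3028]
orientation: [0.167, 0.94, 0.155, 0.255]
ft_force: [0.7, 0.4, -5.3]
grip_width: 0.0129
```

```bash

python3 - <<'E'
from h import *
view('q'); Rt,o=totepose()
for k,p in dict(foot=(.105,.08,0),px=(.105,-.08,0),py=(-.105,.08,0),chute=(.125,.1,.028)).items(): print(k,(Rt@np.array(p)+o).round(3))
E
```

```text
18.5167 [ 0.6995 -0.0537  0.3028] [ 0.226  0.261 -0.143  1.857 -0.463  0.521  1.663] tilt 34.78 x,y slopes down deg [25.37 22.12] F [ 0.7  0.4 -5.3] T [-0.44  1.12 -0.04] 0.012905942906664629 dq 0.0071
side 336 156
top 338 147
foot [ 0.629 -0.071  0.175]
px [0.667 0.072 0.235]
py [ 0.8   -0.153  0.265]
chute [ 0.594 -0.087  0.182]
```

View pics/q_side.png

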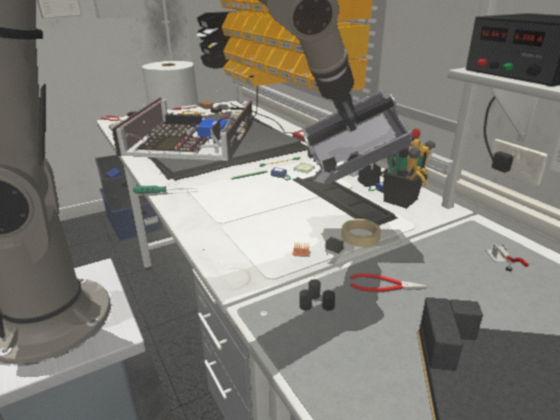

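View pics/q_top.png

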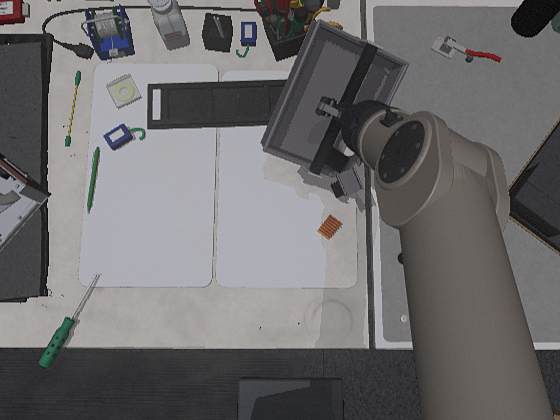

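The side view shows the roll (361,233), sink (335,244), the caps (305–328, 288–300) and the orange look-alike (301,249) at the same pixels as at the start. The tote is held in the air with its spout corner down, and nothing has spilled. I'm handing it in.

```bash
python3 -c "
from h import *
tilt(); print(ctrl.close_job())"
```

```text
18.6167 [ 0.6995 -0.0537  0.3028] [ 0.226  0.261 -0.143  1.857 -0.463  0.521  1.663] tilt 34.78 x,y slopes down deg [25.37 22.12] F [-0.8  0.3 -4.7] T [-0.5   1.07 -0.07] 0.012721556516186939 dq 0.0093
the job is handed in; nothing more can be done
None
```

I gripped the tote by the middle of its bar at 100 N and lifted it level by about 24 cm. I then tipped it slowly towards the spout corner and handed in at 18.6 s, with the tote still held in the air.

**Tilt and height:** Just before hand-in, the tool pose gave a tilt of 34.8°, with the spout-side edges sloping down 25° and 22°. The spout foot was the lowest corner I worked out, 175 mm above the bench. An earlier fit to the tote floor gave 34.3° against 34.4° from the tool, so the tote had not slipped in the grip at that point. The arm was still at the end.

**Extra move:** After tipping, I moved the tote about 20 cm, still tilted, and turned it about 55° so the cameras could see into the corner. It finished above the tape roll and the bystander sink, well clear of both.

**Parts:** All three are still in the tote, in a row along the +y wall. The heat sink fills the corner, the silver knob is behind it, and the black knob is third, its centre about 80 mm from the corner. That is not a tighter cluster; I left it because re-tipping risked making it worse. The black knob's position is from a measurement before I moved and turned the tote. In the later side view I could only see that it was still third in the row.

**Other things on the bench:** The side view shows the tape roll, cans, heat sink and orange look-alike where they started. I compared these by eye, not by measurement; by then the arm hid some of them from the top camera.

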